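Crank out a sweet and present it in the dish

ROBOT

A 6-joint arm with a two-finger parallel gripper is mounted at the origin on a cart in front of the work surface, level with it; the furniture and walls round the work are solid. World frame = base frame: x ahead of the robot, y to its left, z up, the work surface at z = 0. Lengths are in m, angles in rad, forces in N, time in s.
With the tool pointing down it reaches from about 0.3 to 0.775 m from the base axis. Payload 14.6 kg.
Tool frame: the origin (TCP) lies at the very end of the fingers, on their centre line; the grasp point (between the pads) lies 19 mm behind it; x points along the fingers, y is the direction in which the jaws open and shut, and the axes are right-handed (so a half turn about x gives the same grasp; the last joint's range is limited). The gripper opens to 94 mm and grips with 3 to 60 N. Pads are 16 mm wide; open, the fingers measure 119 mm over their backs; the gripper's body (75 mm by 177 mm) begins 78 mm behind the grasp point.
Start: joints at [-0.067, 0.3, 1.521, -0, 1.321, -0.067], TCP at [0.55, -0, 0.205] pointing down, gripper open.
Joint ranges: [-3.03, 3.03], [-0.79, 2.21], [0.23, 2.52], [-1.04, 4.18], [0, 3.07], [-2.55, 2.55]. Speed limits (rad/s): [2.22, 2.22, 2.57, 3.14, 3.14, 3.14].

INTERFACE

Orientations are given as [roll, pitch, yaw] about the fixed x, y, z axes, in that order (R = Rz(yaw) Ry(pitch) Rx(roll)).
In Python, from station import ctrl, viewer, hand_in gives the robot as it stands. The module is installed in compiled form; this text tells all that it offers.
- The arm moves only by the tool play_rows, never from a script. Its argument "deltas" is a list that holds one entry, the list of rows, each a list of 7 numbers: the shift along the tool's x, y, z in mm, then the turn, a rotation vector about the tool's x, y, z in rad, then the finger opening in mm, from 0 to 94. In form: [[[dx, dy, dz, ax, ay, az, gripper], ...]]. A call has 1 to 10 rows; each row shifts and turns the commanded pose from where the row before left it, along the tool's axes as they then stand; what a row does not reach is not made up. A row lasts 1/10 s, in which the tool goes at most 50 mm and 8.59 degrees, less where a joint would pass 70% of its speed; a pose out of reach is approached as far as the arm can. A call with a gripper value outside its range is refused whole. The fingers move at their own pace and stop on an object; "grip_force" is the grip in N (left out, the last holds). Time passes only in rows, so rows that do not move let the fingers close. It gives the time, the measured TCP pose, the force and the opening at its end, in the units of the state.
- ctrl.get_obs(): the state, without advancing time (a new reading comes with each control period).
- viewer.camera(name): name is "scene" or "side" or "wrist"; returns a dict with "img" (480x640x3 uint8, red, green, blue), "fx", "fy", "cx", "cy" (pixels), "rvec" (rotation vector, rad) and "tvec" (3), from world to camera coordinates, as OpenCV has them. Camera axes: x right, y down, z forward; pixel columns grow to the right and rows downward; lengths in m; the calibration is good to about 2 mm. A picture is of the moment at which its call begins. There is no depth.
- hand_in(): hands the job in, once; it reports no verdict.
The state is a dict: "time_s": time; "qpos": joint angles; "joint_vel": joint speeds; "tau": joint torques, N m; "ee_pos": TCP position; "eef_rot": TCP orientation; "force": force on the tool from outside, world axes, zero at the start; "moment": the same for the moment, N m; "grip_width": finger opening in m.
Only numpy, scipy, OpenCV 4.12 (cv2) and the standard library are available. Lean on these libraries where they do the work, as an engineer would, in place of code of your own. Each camera call takes 0.05 s, during which the arm holds its last target.

TASK

Turn the crank on top of the sweet dispenser clockwise (a little under two full turns) until a sweet rolls down the chute into the dish. Then pick the dish up by its wooden grip, carry it level to above the middle of the cork mat and turn it a quarter turn, so that its handle runs along the mat's long side and a guest can reach in under it, never letting the sweet roll out to the rim on the way and ending with it resting near the middle of the dish, and leaving the things around it alone. Finish while still holding the dish there, level and still, about 10 cm above the mat: do not put it down.

Things in the scene. Friction and masses are not known exactly. Their poses are not given: they have to be found in the camera images.
- dispenser: Sweet dispenser fixed to the counter: green box tower 100 x 92 mm (foot 130 x 120 mm) with a clear jar of sweets and a black lid on it, lid top 178 mm high. Origin at the middle of the tower at counter height; its z axis is up and a straight steel chute runs out along its own -y, 41 mm wide over its sides, ending 110 mm from the origin, floor 43 mm high at its end, sides 60 mm. A red gate in front of the tower holds one red sweet back.
- crank (a joint): Crank on the lid, turning about the upright axis through the dispenser's origin; radians, grows clockwise seen from above, starts between 0 and 1.2, hard stop at 15. It raises the red gate 14 mm a turn; the sweet is let go at about 10.6 and in any case by 12. It turns with about 1 to 2 N at the knob and stays where it is left. At 0 the crank arm points along the dispenser's own +x.
- crank_knob (a point): Middle of the part to hold of the crank's black upright knob, which spins freely on its pin; 45 mm from the crank's axis, 219 mm above the counter. The knob is 18 to 20 mm thick and 44 mm tall, 194 to 238 mm above the counter; the flat steel arm is right under it.
- dish: White round dished plate, 132 mm across, rim 24 mm high, weighing about 0.25 kg, standing in front of the chute's end (rim 12 mm from it, not under it, so it can be lifted straight up). Origin at the middle of its underside, z up. Its inside is a shallow cone falling 8 degrees to the middle, 6 mm above the underside. A steel bow handle stands over it along its own x axis, from rim to rim, 119 mm high; the two sides along its y are open and one faces the chute at the start.
- dish_grip (a point): Middle of the wooden grip on top of the dish's bow, 110 mm above the dish's underside and right over its middle: a bar 62 mm long along the dish's x, 14 mm wide along its y, 18 mm high.
- sweet_center (a point): Centre of the loose hard red ball-shaped sweet, 26 mm across, 12 g, rolls easily. At the start it lies in the dispenser behind the gate.
- mat: Flat cork serving mat fixed to the counter, 170 mm along its own x by 280 mm along its own y, 3 mm thick, with a dark line round the edge. Origin at its middle at counter height.
- mug_5: White mug standing upside down, 70 x 99 x 90 mm: a bystander.
- blue_mug: Blue mug, 85 x 117 x 96 mm: a bystander.
- teaspoon_a: Teaspoon lying on the counter, 132 mm long: a bystander.
- sugar_dispenser_2: White pump dispenser, 72 x 72 x 98 mm: a bystander.

How it is judged:
By the outcome, as a careful person would: the job done as asked, in the order asked, and still so for the second after the job is handed in, while the arm keeps its last pose, push and grip.
It also fails if it takes over 72 s, if anything falls off the work surface, if the arm or the gripper's body presses on something with over 40 N, if the wrist force passes 120 N, or if a joint passes its speed limit or range.

## Working session

There is one attempt and no reset: what is moved stays moved. The work goes in short steps, Python scripts to look and compute and a tool call to move; the robot and the scene stay as the last step left them, time stands still between calls to the robot, and variables do not carry over. Pictures are saved under pics/ and viewed, and the job is handed in when it is done.

Besides the shell and the picture viewer there is one more tool, called after "Emit:" as a command line: name --argument value ..., lists and objects as JSON in quotes. play_rows: Moves the arm, as the interface text tells. Its arguments: {"type":"object","properties":{"deltas":{"type":"array","items":{"type":"array","items":{"type":"array","items":{"type":"number"}}}},"grip_force":{"type":"number"}},"required":["deltas"]}

```bash
mkdir -p pics; ls; python3 - <<'E'
from station import ctrl, viewer
import cv2, numpy as np
o=ctrl.get_obs()
for k in o: print(k,np.round(o[k],4))
for n in ("scene","side","wrist"):
    c=viewer.camera(n); cv2.imwrite(f"pics/{n}0.png",c["img"][:,:,::-1])
    R=cv2.Rodrigues(np.array(c["rvec"],float))[0]
    print(n,c["fx"],c["fy"],c["cx"],c["cy"],np.round(-R.T@np.array(c["tvec"]).ravel(),3),np.round(R,3).tolist())
E
```

```text
pics
time_s 0.0
qpos [-0.0666  0.3005  1.5216  0.      1.3207 -0.0666]
joint_vel [ 0.0003 -0.0001 -0.0005 -0.0006  0.0019 -0.    ]
tau [-1.50000e-03 -5.31806e+01 -3.52736e+01  7.08000e-02  2.44000e-02
 -0.00000e+00]
ee_pos [0.5497 0.     0.2049]
eef_rot [-1.6424  1.5696  3.0699]
force [ 0.1981  0.0698 -0.8691]
moment [ 0.0292 -0.0283  0.0199]
grip_width 0.0939
scene 463.28636051889663 463.28636051889663 321.43616313857 246.7041714156085 [ 0.117 -0.793  0.947] [[0.881, -0.474, -0.021], [-0.321, -0.563, -0.761], [0.349, 0.677, -0.648]]
side 605.4511113407391 605.4511113407391 323.2697346784077 231.96471718360087 [ 0.211 -1.269  0.911] [[0.969, -0.247, -0.008], [-0.125, -0.461, -0.879], [0.213, 0.852, -0.477]]
wrist 395.7171626614366 395.7171626614366 319.9070479315621 240.56567065024709 [0.55  0.067 0.384] [[1.0, 0.0, -0.001], [0.0, -0.972, 0.234], [-0.001, -0.234, -0.972]]
```

View pics/scene0.png

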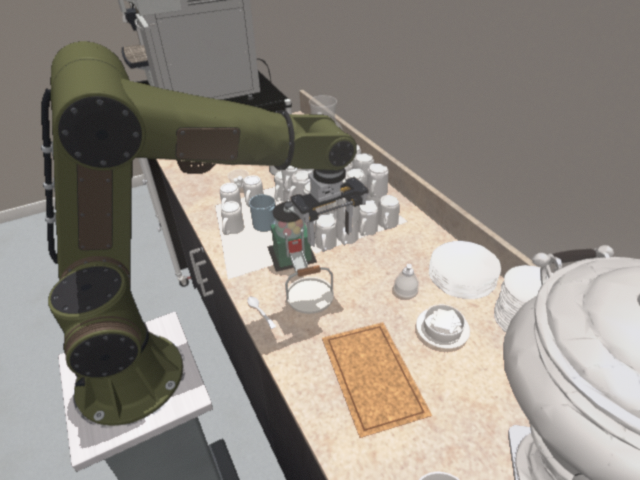

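View pics/side0.png

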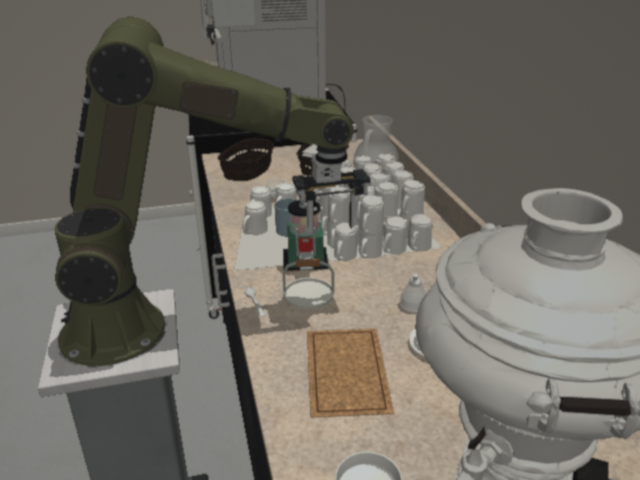

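View pics/wrist0.png

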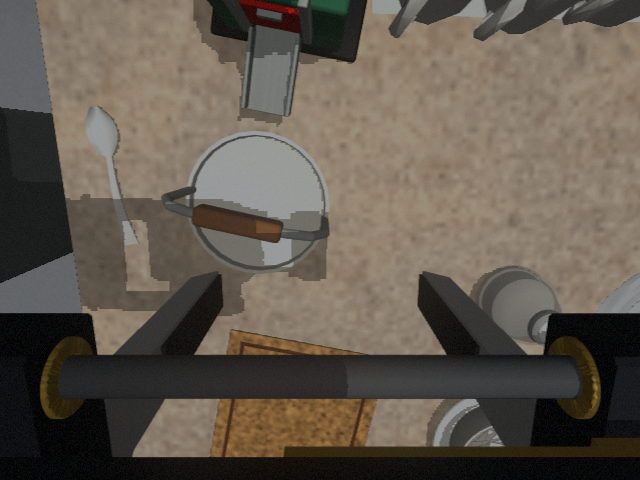

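```bash
cat > h.py <<'E'
import numpy as np, cv2
from station import ctrl, viewer
def cam(n,save=None):
    c=viewer.camera(n)
    c["R"]=cv2.Rodrigues(np.array(c["rvec"],float))[0]; c["t"]=np.array(c["tvec"],float).ravel()
    c["K"]=np.array([[c["fx"],0,c["cx"]],[0,c["fy"],c["cy"]],[0,0,1]]); c["o"]=-c["R"].T@c["t"]
    if save: cv2.imwrite(f"pics/{save}.png",c["img"][:,:,::-1])
    return c
def onz(c,uv,z):
    uv=np.atleast_2d(np.array(uv,float)); d=np.c_[(uv[:,0]-c["cx"])/c["fx"],(uv[:,1]-c["cy"])/c["fy"],np.ones(len(uv))]@c["R"]
    return c["o"]+d*((z-c["o"][2])/d[:,2])[:,None]
def proj(c,X):
    X=np.atleast_2d(np.array(X,float)); p=X@c["R"].T+c["t"]
    return np.c_[p[:,0]/p[:,2]*c["fx"]+c["cx"],p[:,1]/p[:,2]*c["fy"]+c["cy"]]
def zoom(c,x0,y0,w,h,f,name):
    im=c["img"][y0:y0+h,x0:x0+w,::-1]; cv2.imwrite(f"pics/{name}.png",cv2.resize(im,None,fx=f,fy=f,interpolation=cv2.INTER_CUBIC))
E
python3 - <<'E'
from h import *
c=cam("wrist"); zoom(c,150,0,240,290,2,"w1")
s=cam("scene"); zoom(s,220,160,140,160,3.7,"s1")
d=cam("side"); zoom(d,230,180,140,140,4,"d1")
E
```

```text
(no output)
```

View pics/w1.png

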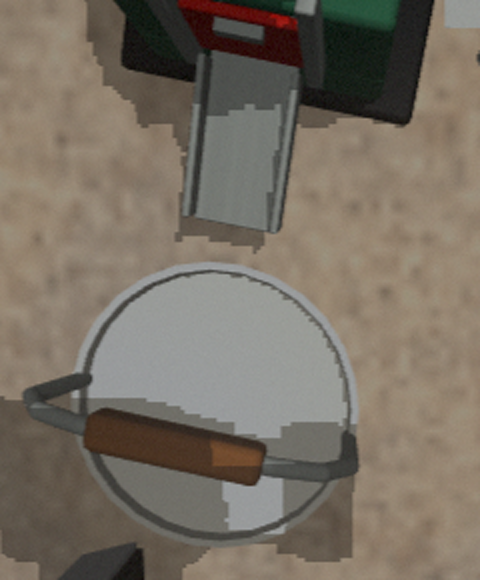

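View pics/s1.png

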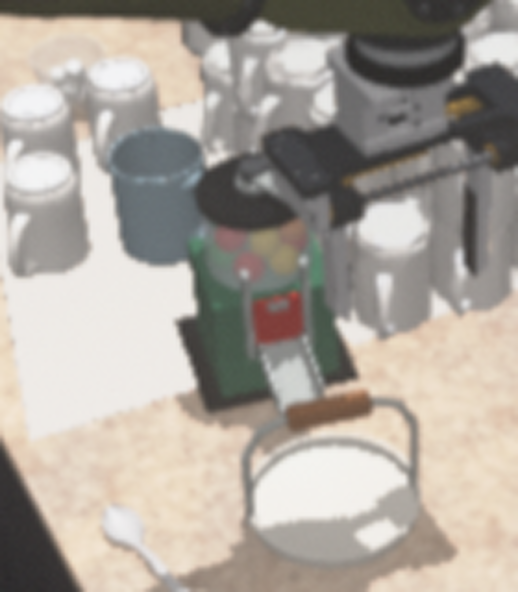

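View pics/d1.png

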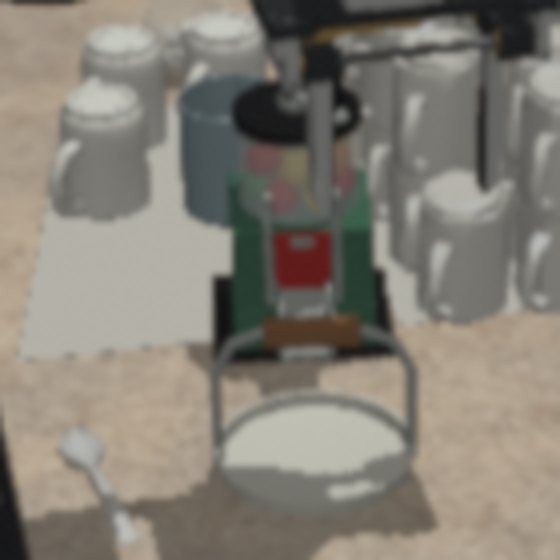

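```bash
python3 - <<'E'
from h import *
c=cam("wrist")
f=lambda p: np.array(p,float)/2+[150,0]
print("rim",onz(c,[f(p) for p in [(73,403),(357,403),(215,262),(215,544),(215,403)]],.024).round(4))
g=onz(c,[f(p) for p in [(88,428),(265,462),(176,446)]],.119).round(4);print("grip",g,np.arctan2(*(g[1]-g[0])[1::-1]))
e=onz(c,[f(p) for p in [(184,216),(279,232)]],.06).round(4);v=e[1]-e[0];a=np.arctan2(v[1],v[0]);print("chute",e,a,np.hypot(*v[:2]))
m=e.mean(0)[:2]; yd=np.array([-np.sin(a),np.cos(a)]);print("disp",m+.11*yd)
ft=onz(c,[f(p) for p in [(122,66),(410,122)]],.005).round(4);v=ft[1]-ft[0];a=np.arctan2(v[1],v[0]);print("foot",ft,a,np.hypot(*v[:2]),ft.mean(0)[:2]+.06*np.array([-np.sin(a),np.cos(a)]))
# mat corners seen in scene
s=cam("scene")
zoom(s,310,310,130,130,4,"m1")
E
```

```text
rim [[ 0.4279  0.017   0.024 ]
 [ 0.5577  0.017   0.024 ]
 [ 0.4951  0.0791  0.024 ]
 [ 0.4903 -0.0506  0.024 ]
 [ 0.4928  0.017   0.024 ]]
grip [[0.4646 0.0217 0.119 ]
 [0.5243 0.0099 0.119 ]
 [0.4941 0.0155 0.119 ]] -0.1951396822715048
chute [[0.4892 0.0952 0.06  ]
 [0.5261 0.0892 0.06  ]] -0.16119091443824726 0.037384622507121816
disp [0.52530432 0.20077405]
foot [[0.4546 0.1624 0.005 ]
 [0.581  0.1397 0.005 ]] -0.17769442806729274 0.1284221554094152 [0.52840565 0.21010523]
```

View pics/m1.png

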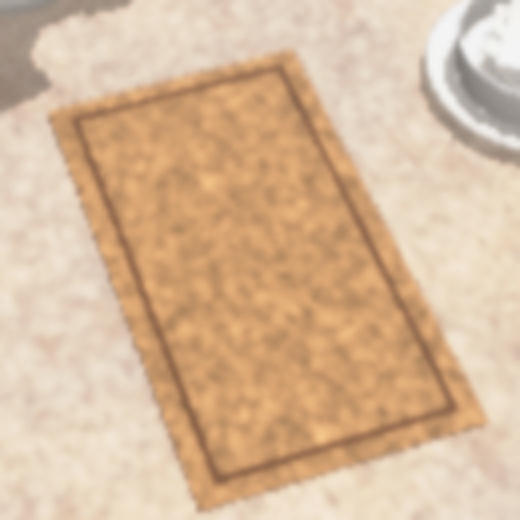

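```bash
cat >> h.py <<'E'
from scipy.spatial.transform import Rotation as Ro
def tool():
    o=ctrl.get_obs(); return np.array(o["ee_pos"]),Ro.from_euler("xyz",o["eef_rot"]).as_matrix(),o
E
python3 - <<'E'
from h import *
p,R,o=tool(); print(R.round(4))
s=cam("scene")
m=onz(s,np.array([(50,115),(292,50),(487,422),(202,510)])/4+310,.003);print(m.round(4),m.mean(0))
for i in range(4): v=m[(i+1)%4]-m[i]; print(np.hypot(*v[:2]),np.arctan2(v[1],v[0]))
E
```

```text
[[-2.e-04  1.e+00  0.e+00]
 [ 0.e+00  0.e+00 -1.e+00]
 [-1.e+00 -2.e-04 -0.e+00]]
[[ 0.4554 -0.1269  0.003 ]
 [ 0.6196 -0.1576  0.003 ]
 [ 0.5644 -0.4289  0.003 ]
 [ 0.4014 -0.3962  0.003 ]] [ 0.5101987  -0.27739686  0.003     ]
0.1670528126856817 -0.18463941672222503
0.2768241605391815 -1.7716622460836962
0.16623495266735971 2.9434677002804692
0.27457039563894325 1.3728312796743332
```

Emit:
play_rows --deltas '[[[-25,0,0,0,0,0,60],[-35,0,0,0,0,0,60],[-35,0,0,0,0,0,60]]]'

```text
time_s: 0.75
ee_pos: [0.5497, 0.0, 0.3015]
eef_rot: [-1.647, 1.57, 3.065]
force: [-0.5, 0.4, 0.2]
grip_width: 0.0736
```

Emit:
play_rows --deltas '[[[0,-4,-20,0,0,0,50],[0,-7,-35,0,0,0,50],[0,-7,-35,0,0,0,50],[0,-6,-25,0,0,0,50],[0,0,0,0,0,0,50]]]'

```text
time_s: 1.25
ee_pos: [0.5253, 0.1174, 0.3006]
eef_rot: [2.932, 1.57, 1.365]
force: [0.5, -1.0, -0.4]
grip_width: 0.05
```

```bash
python3 - <<'E'
from h import *
c=cam("wrist","w2"); zoom(cam("scene"),220,140,150,150,4,"s2")
E
```

```text
(no output)
```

View pics/w2.png

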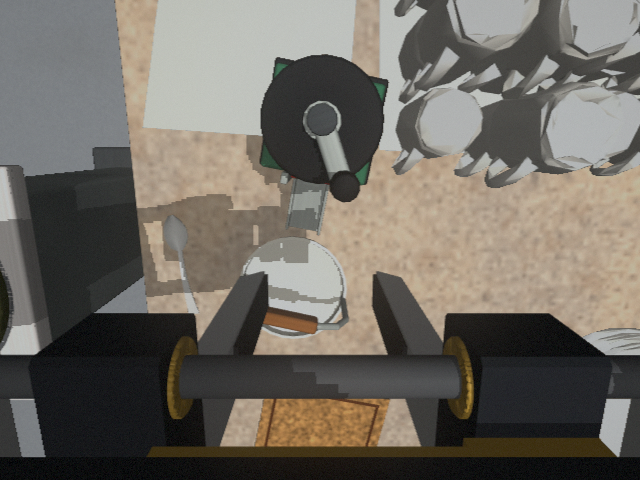

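View pics/s2.png

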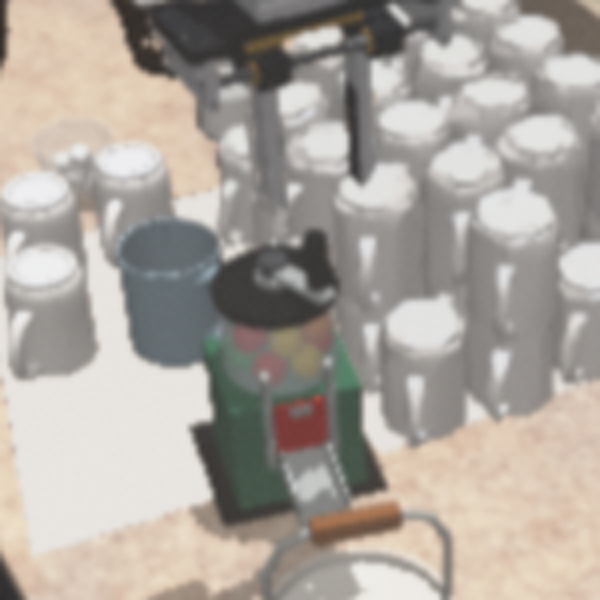

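```bash
python3 - <<'E'
from h import *
c=cam("wrist"); zoom(c,240,40,160,200,3.5,"w3"); im=c["img"].astype(int)
m=((im.max(2)<60)&(im.max(2)-im.min(2)<15)).astype(np.uint8); m[215:]=0;m[:,:250]=0;m[:,395:]=0
n,l,st,ce=cv2.connectedComponentsWithStats(m); print([(st[i],ce[i]) for i in range(1,n) if st[i][4]>80])
print("lid",onz(c,[(322.5,119.5),(260.5,119.5),(384,119.5),(322,54.5)],.178).round(4))
print("hub",onz(c,[(322,118.5)],.195).round(4))
print("knob",onz(c,[(345,185.5)],.238).round(4), onz(c,[(345,185.5)],.219).round(4))
E
```

```text
[(array([  259,    51,   129,   147, 11271], dtype=int32), array([321.3210008, 115.7853784]))]
lid [[0.5278 0.2002 0.178 ]
 [0.4826 0.2001 0.178 ]
 [0.5727 0.2002 0.178 ]
 [0.5274 0.244  0.178 ]]
hub [[0.5274 0.1998 0.195 ]]
knob [[0.5412 0.1582 0.238 ]] [[0.5424 0.1564 0.219 ]]
```

View pics/w3.png

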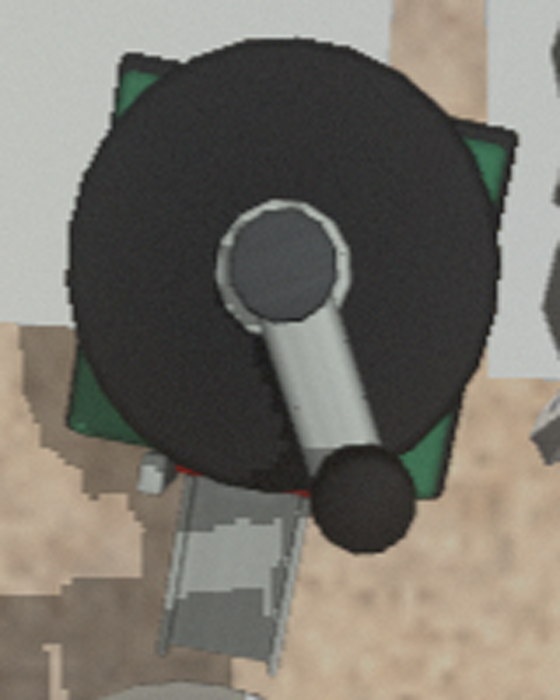

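```bash
python3 - <<'E'
from h import *
c=cam("wrist")
f=lambda p: np.array(p,float)/3.5+[240,40]
L=onz(c,[f(p) for p in [(69,265),(499,265),(290,38),(283,492)]],.178).round(4);print(L, (L[0,0]+L[1,0])/2,(L[2,1]+L[3,1])/2)
print(onz(c,[f((283,263))],.2).round(4))
k=onz(c,[f((364,500))],.238)[0];print(k)
h=np.array([.5275,.2035])
for h in ([.5272,.2],[.5275,.2035],[.527,.205]): print(np.hypot(*(k[:2]-h)),np.arctan2(*(k[:2]-h)[::-1]))
E
```

```text
[[0.4824 0.2023 0.178 ]
 [0.5717 0.2023 0.178 ]
 [0.5282 0.2458 0.178 ]
 [0.5269 0.1555 0.178 ]] 0.52705 0.20065
[[0.5268 0.2011 0.2   ]]
[0.54075029 0.15927701 0.238     ]
0.0429182070635611 -1.2495772618655887
0.046165390522875584 -1.2796841794177443
0.04774581186211128 -1.27866972385168
```

Emit:
play_rows --deltas '[[[0,8,-21,0,0,0,46],[0,7.5,-21,0,0,0,46],[20,0,0,0,0,0,46],[30,0,0,0,0,0,46],[30,0,0,0,0,0,46],[17,0,0,0,0,0,46],[0,0,0,0,0,0,46]]]' --grip_force 15

```text
time_s: 2.15
ee_pos: [0.5409, 0.1558, 0.2011]
eef_rot: [-1.334, 1.567, -2.906]
force: [0.7, -0.3, 0.8]
grip_width: 0.046
```

```bash
python3 - <<'E'
from h import *
c=cam("wrist","w4"); s=cam("scene"); zoom(s,240,150,120,120,4.5,"s4"); p,R,o=tool(); print(p,o["force"],R.round(3))
E
```

```text
[0.54194089 0.15634382 0.20417949] [-0.35324098  0.09666045  0.12437391] [[ 0.     1.    -0.001]
 [ 0.    -0.001 -1.   ]
 [-1.     0.    -0.   ]]
```

View pics/w4.png

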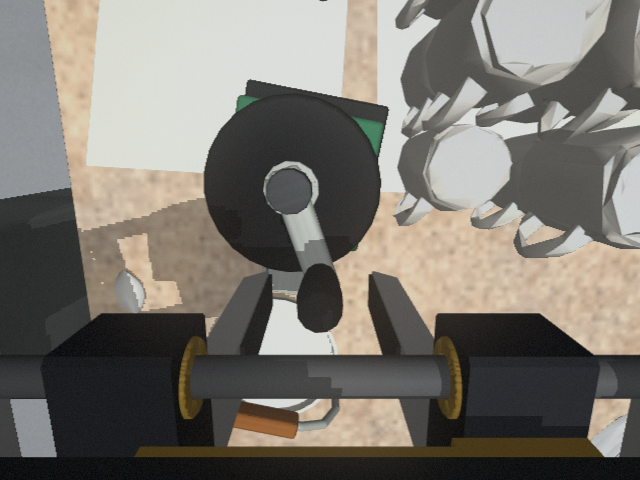

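View pics/s4.png

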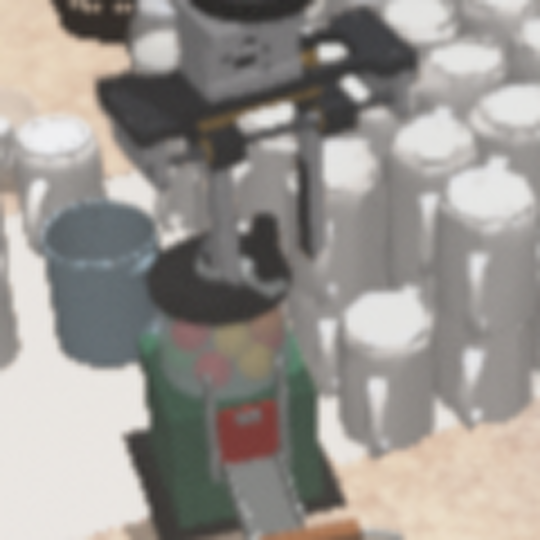

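```bash
python3 - <<'E'
from h import *
c=cam("wrist")
L=onz(c,[(204.5,185),(381,185),(292,94),(292,272)],.178).round(4);print(L, (L[0,0]+L[1,0])/2,(L[2,1]+L[3,1])/2)
print(onz(c,[(289,190)],.2).round(4))
k=onz(c,[(319.5,309.5)],.238)[0];print(k)
for i in range(3):
  print(tool()[0].round(4)); cam("wrist")
E
```

```text
[[0.4826 0.2035 0.178 ]
 [0.5735 0.2034 0.178 ]
 [0.5284 0.2477 0.178 ]
 [0.5269 0.1565 0.178 ]] 0.52805 0.2021
[[0.5278 0.2033 0.2   ]]
[0.54182061 0.16057499 0.238     ]
[0.5421 0.1566 0.2047]
[0.5421 0.1567 0.2048]
[0.542  0.1568 0.2047]
```

Emit:
play_rows --deltas '[[[1,0,-3,0,0,0,46],[0,0,0,0,0,0,10],[0,0,0,0,0,0,10],[0,0,0,0,0,0,10],[0,0,0,0,0,0,10]]]' --grip_force 15

```text
time_s: 2.95
ee_pos: [0.5414, 0.16, 0.2024]
eef_rot: [-2.1, 1.571, 2.612]
force: [-0.4, -0.2, 0.6]
grip_width: 0.019
```

```bash
python3 - <<'E'
from h import *
c=cam("wrist","w5"); p,R,o=tool(); print(p,o["force"],o["grip_width"])
a0=-1.2526
# circle rows, clockwise, 10 deg; tool y=+x, tool z=-y
for i in range(60):
    a=a0-np.radians(10)*i; b=a-np.radians(10)
    d=45*np.array([np.cos(b)-np.cos(a),np.sin(b)-np.sin(a)])
    if i<36: print(f"[0,{d[0]:.1f},{-d[1]:.1f},0,0,0,10]",end=", " if i%10!=9 else "\n")
E
```

```text
[0.54146851 0.16004342 0.20248682] [-0.69932345  0.14906387  0.09076156] 0.019009487980853956
[0,-7.6,1.8,0,0,0,10], [0,-7.8,0.4,0,0,0,10], [0,-7.8,-0.9,0,0,0,10], [0,-7.5,-2.3,0,0,0,10], [0,-7.0,-3.5,0,0,0,10], [0,-6.3,-4.7,0,0,0,10], [0,-5.4,-5.7,0,0,0,10], [0,-4.3,-6.6,0,0,0,10], [0,-3.1,-7.2,0,0,0,10], [0,-1.8,-7.6,0,0,0,10]
[0,-0.4,-7.8,0,0,0,10], [0,0.9,-7.8,0,0,0,10], [0,2.3,-7.5,0,0,0,10], [0,3.5,-7.0,0,0,0,10], [0,4.7,-6.3,0,0,0,10], [0,5.7,-5.4,0,0,0,10], [0,6.6,-4.3,0,0,0,10], [0,7.2,-3.1,0,0,0,10], [0,7.6,-1.8,0,0,0,10], [0,7.8,-0.4,0,0,0,10]
[0,7.8,0.9,0,0,0,10], [0,7.5,2.3,0,0,0,10], [0,7.0,3.5,0,0,0,10], [0,6.3,4.7,0,0,0,10], [0,5.4,5.7,0,0,0,10], [0,4.3,6.6,0,0,0,10], [0,3.1,7.2,0,0,0,10], [0,1.8,7.6,0,0,0,10], [0,0.4,7.8,0,0,0,10], [0,-0.9,7.8,0,0,0,10]
[0,-2.3,7.5,0,0,0,10], [0,-3.5,7.0,0,0,0,10], [0,-4.7,6.3,0,0,0,10], [0,-5.7,5.4,0,0,0,10], [0,-6.6,4.3,0,0,0,10], [0,-7.2,3.1,0,0,0,10],
```

View pics/w5.png

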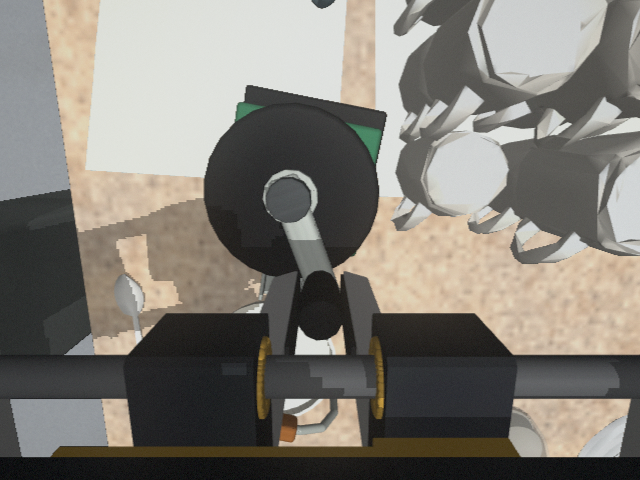

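Emit:
play_rows --deltas '[[[0,-7.6,1.8,0,0,0,10],[0,-7.8,0.4,0,0,0,10],[0,-7.8,-0.9,0,0,0,10],[0,-7.5,-2.3,0,0,0,10],[0,-7.0,-3.5,0,0,0,10],[0,-6.3,-4.7,0,0,0,10],[0,-5.4,-5.7,0,0,0,10],[0,-4.3,-6.6,0,0,0,10],[0,-3.1,-7.2,0,0,0,10],[0,-1.8,-7.6,0,0,0,10]]]'

```text
time_s: 4.0
ee_pos: [0.4818, 0.1969, 0.2025]
eef_rot: [-1.532, 1.569, -3.103]
force: [-2.2, -1.7, 1.9]
grip_width: 0.019
```

```bash
python3 - <<'E'
from h import *
c=cam("wrist","w6"); p,R,o=tool(); print(p,o["force"],o["grip_width"],R.round(3))
zoom(cam("scene"),240,150,120,120,4.5,"s6")
a=-1.2526-np.radians(100); print(np.array([.5275,.2025])+.045*np.array([np.cos(a),np.sin(a)]))
E
```

```text
[0.48178477 0.19782565 0.20248691] [-6.05380543 -0.0079273   2.19332923] 0.01919959956718866 [[-0.001  1.     0.001]
 [ 0.     0.001 -1.   ]
 [-1.    -0.001 -0.   ]]
[0.48296358 0.19605736]
```

View pics/w6.png

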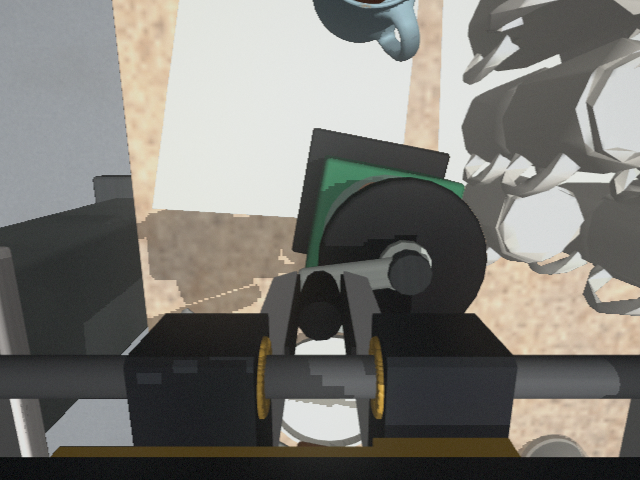

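View pics/s6.png

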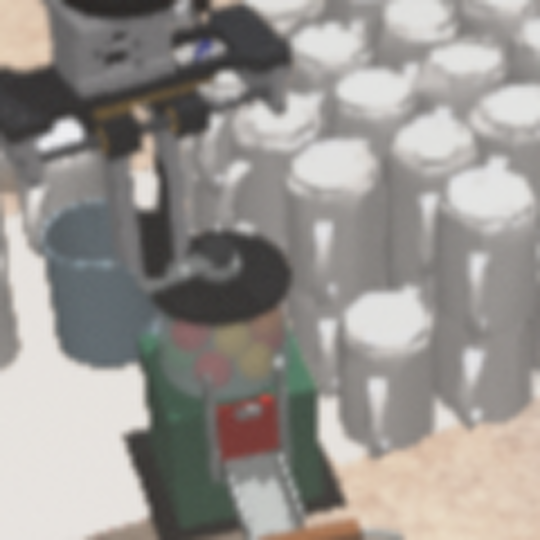

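Emit:
play_rows --deltas '[[[0,-1.0,-7.8,0,0,0,10],[0,0.9,-7.8,0,0,0,10],[0,2.3,-7.5,0,0,0,10],[0,3.5,-7.0,0,0,0,10],[0,4.7,-6.3,0,0,0,10],[0,5.7,-5.4,0,0,0,10],[0,6.6,-4.3,0,0,0,10],[0,7.2,-3.1,0,0,0,10],[0,7.6,-1.8,0,0,0,10],[0,7.8,-0.4,0,0,0,10]]]'

```text
time_s: 5.1
ee_pos: [0.529, 0.2476, 0.2024]
eef_rot: [0.024, 1.571, -1.547]
force: [-2.0, -3.4, 0.1]
grip_width: 0.0189
```

Emit:
play_rows --deltas '[[[0,7.8,0.9,0,0,0,10],[0,7.5,2.3,0,0,0,10],[0,7.0,3.5,0,0,0,10],[0,6.3,4.7,0,0,0,10],[0,5.4,5.7,0,0,0,10],[0,4.3,6.6,0,0,0,10],[0,3.1,7.2,0,0,0,10],[0,1.8,7.6,0,0,0,10],[0,0.4,7.8,0,0,0,10],[0,-0.9,7.8,0,0,0,10]]]'

```text
time_s: 6.1
ee_pos: [0.5708, 0.1936, 0.2024]
eef_rot: [-2.345, 1.569, 2.368]
force: [-6.2, 3.4, 0.9]
grip_width: 0.0185
```

```bash
python3 - <<'E'
from h import *
p,R,o=tool(); print(p,o["force"],o["grip_width"],R.round(3))
c=cam("wrist","w7"); 
a=-1.2526-np.radians(300); print(np.array([.527,.2025])+.045*np.array([np.cos(a),np.sin(a)]))
E
```

```text
[0.57077405 0.19355089 0.2023551 ] [-6.22510839  3.39948033  0.8992966 ] 0.018493037720466465 [[-0.001  1.     0.   ]
 [ 0.001  0.    -1.   ]
 [-1.    -0.001 -0.001]]
[0.57105405 0.19332175]
```

View pics/w7.png

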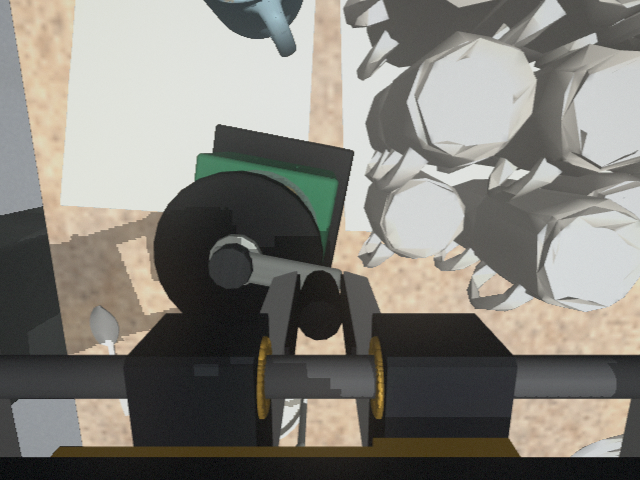

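Emit:
play_rows --deltas '[[[0,-3.0,7.5,0,0,0,10],[0,-3.5,7.0,0,0,0,10],[0,-4.7,6.3,0,0,0,10],[0,-5.7,5.4,0,0,0,10],[0,-6.6,4.3,0,0,0,10],[0,-7.2,3.1,0,0,0,10],[0,-7.6,1.8,0,0,0,10],[0,-7.8,0.4,0,0,0,10],[0,-7.8,-0.9,0,0,0,10],[0,-7.5,-2.3,0,0,0,10]]]'

```text
time_s: 7.15
ee_pos: [0.5088, 0.1611, 0.2025]
eef_rot: [-0.479, 1.571, -2.05]
force: [2.3, 0.6, -0.3]
grip_width: 0.019
```

Emit:
play_rows --deltas '[[[0,-7.0,-3.5,0,0,0,10],[0,-6.3,-4.7,0,0,0,10],[0,-5.4,-5.7,0,0,0,10],[0,-4.3,-6.6,0,0,0,10],[0,-3.1,-7.2,0,0,0,10],[0,-1.8,-7.6,0,0,0,10],[0,-0.4,-7.8,0,0,0,10],[0,0.9,-7.8,0,0,0,10],[0,2.3,-7.5,0,0,0,10],[0,3.5,-7.0,0,0,0,10]]]'

```text
time_s: 8.15
ee_pos: [0.4882, 0.2268, 0.2024]
eef_rot: [0.081, 1.57, -1.49]
force: [5.4, -4.4, -1.3]
grip_width: 0.0189
```

```bash
python3 - <<'E'
from h import *
p,R,o=tool(); print(p,o["force"],o["grip_width"])
a=-1.2526-np.radians(500); print(np.array([.5265,.2025])+.045*np.array([np.cos(a),np.sin(a)]))
zoom(cam("scene"),240,170,120,150,4,"s8")
E
```

```text
[0.4881846  0.22684422 0.20242514] [ 5.37411287 -4.39894731 -1.30498293] 0.018892010174147014
[0.48824188 0.22619211]
```

View pics/s8.png

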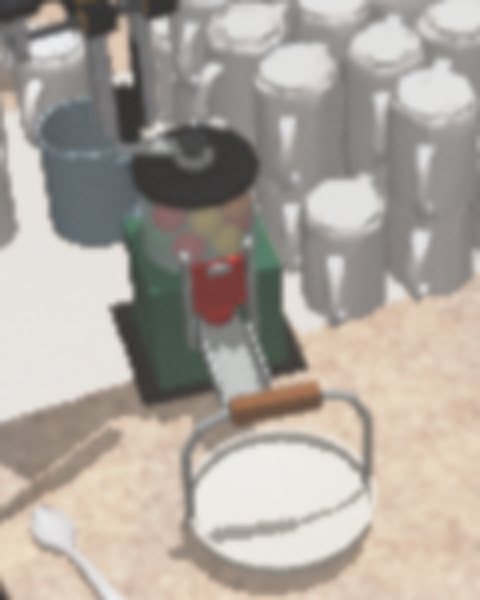

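Emit:
play_rows --deltas '[[[0,4.7,-6.3,0,0,0,10],[0,5.7,-5.4,0,0,0,10],[0,6.6,-4.3,0,0,0,10],[0,7.2,-3.1,0,0,0,10],[0,7.6,-1.8,0,0,0,10],[0,7.8,-0.4,0,0,0,10],[0,0,0,0,0,0,10],[0,0,0,0,0,0,10]]]'

```text
time_s: 9.0
ee_pos: [0.5276, 0.2477, 0.2023]
eef_rot: [-0.993, 1.57, -2.564]
force: [2.1, -4.3, 2.1]
grip_width: 0.0189
```

```bash
python3 - <<'E'
from h import *
p,R,o=tool(); print(p,o["force"],o["grip_width"])
zoom(cam("scene"),240,170,120,150,4,"s9")
E
```

```text
[0.52759469 0.24774534 0.20233275] [ 2.13315568 -4.28710812  2.10318087] 0.018873171473145642
```

View pics/s9.png

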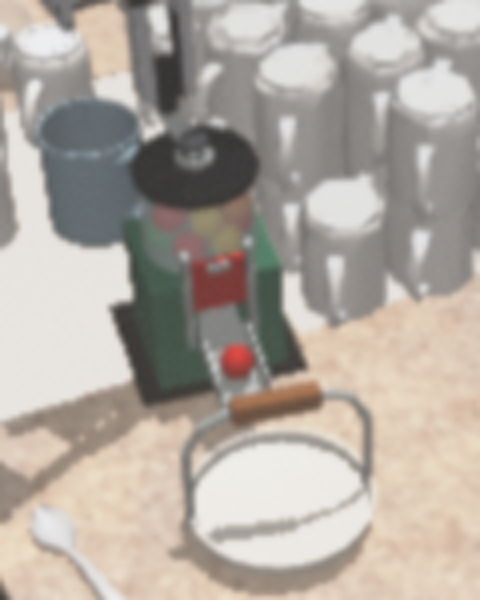

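Emit:
play_rows --deltas '[[[0,0,0,0,0,0,46],[0,0,0,0,0,0,46],[0,0,0,0,0,0,46],[-15,0,0,0,0,0,46],[-30,0,0,0,0,0,46],[-30,0,0,0,0,0,46],[-20,-5,30,0,0,0,50],[0,-5,40,0,0,0,50],[0,-6,40,0,0,0,50],[0,-6,40,0,0,0,50]]]'

```text
time_s: 10.05
ee_pos: [0.5049, 0.0966, 0.2975]
eef_rot: [2.533, 1.57, 0.963]
force: [-0.0, -0.2, 0.6]
grip_width: 0.0498
```

Emit:
play_rows --deltas '[[[0,-6,40,0,0,0,50],[0,-6,40,0,0,0,50],[0,0,0,-0.138,0,0,50],[0,0,0,-0.138,0,0,50],[0,0,0,-0.138,0,0,50],[0,0,0,-0.138,0,0,50],[0,0,0,-0.138,0,0,50],[0,0,0,-0.138,0,0,50],[0,0,0,-0.138,0,0,50],[0,0,0,-0.138,0,0,50]]]'

```text
time_s: 11.05
ee_pos: [0.4934, 0.018, 0.2975]
eef_rot: [1.762, 1.57, 1.301]
force: [-0.0, 0.4, 0.4]
grip_width: 0.05
```

Emit:
play_rows --deltas '[[[0,0,0,-0.138,0,0,50],[0,0,0,-0.138,0,0,50],[0,0,0,0,0,0,50]]]'

```text
time_s: 11.35
ee_pos: [0.4934, 0.0179, 0.2975]
eef_rot: [1.672, 1.571, 1.484]
force: [0.7, 0.7, 0.3]
grip_width: 0.0502
```

```bash
python3 - <<'E'
from h import *
p,R,o=tool(); print(p,o["qpos"],R.round(3))
cam("wrist","w10")
zoom(cam("scene"),220,170,160,150,4,"s10")
E
```

```text
[0.49342093 0.01790279 0.29745767] [-3.80897634e-02  1.16294841e-01  1.52978571e+00  2.94755237e-04
  1.49549766e+00 -1.42060474e+00] [[ 0.     0.187  0.982]
 [ 0.     0.982 -0.187]
 [-1.     0.    -0.   ]]
```

View pics/w10.png

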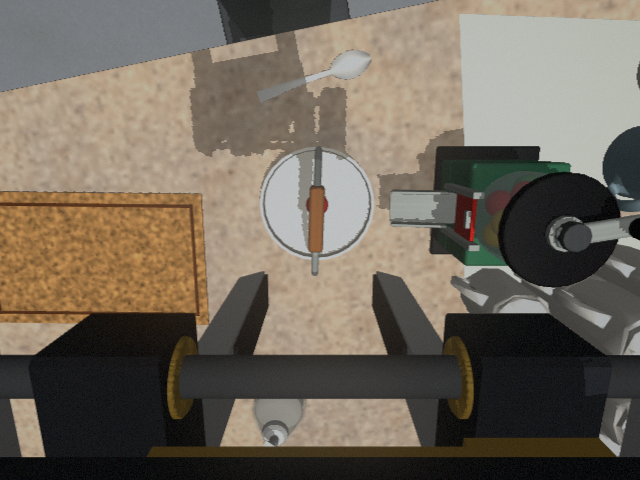

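View pics/s10.png

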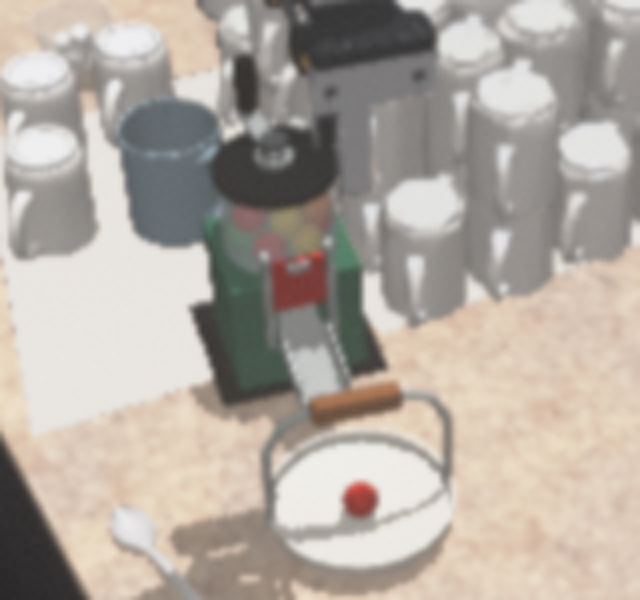

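```bash
python3 - <<'E'
from h import *
c=cam("wrist"); zoom(c,240,130,150,150,4,"w11"); im=c["img"].astype(int)
m=((im[...,0]-im[...,2]>40)&(im[...,0]>60)&(im[...,1]>25)).astype(np.uint8); m[:180]=0;m[265:]=0;m[:,:300]=0;m[:,335:]=0
ys,xs=np.nonzero(m); pts=np.c_[xs,ys]; print(cv2.minAreaRect(pts.astype(np.float32)))
r=cv2.minAreaRect(pts.astype(np.float32)); 
print(onz(c,[r[0]],.119), onz(c,[(317,ys.min()),(317,ys.max())],.119))
p,R,o=tool();print(p)
E
```

```text
((317.0, 226.0), (76.0, 34.0), 90.0)
[[0.49752531 0.0137404  0.119     ]] [[0.46335052 0.02054256 0.119     ]
 [0.53330103 0.00661959 0.119     ]]
[0.49346921 0.01781405 0.29749196]
```

View pics/w11.png

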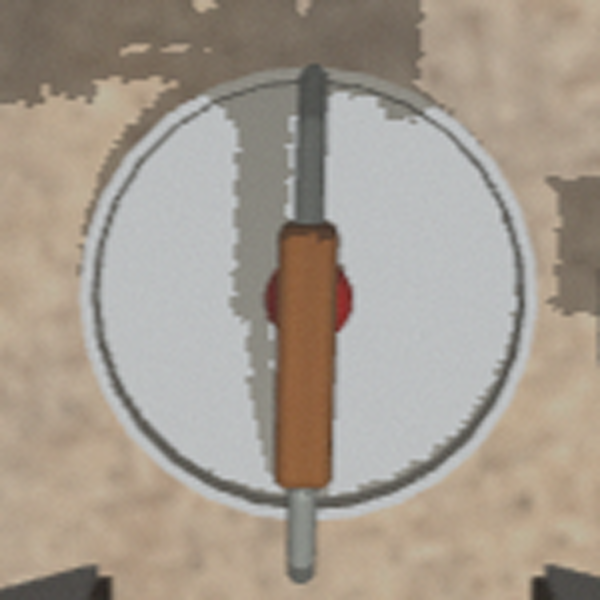

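```bash
python3 - <<'E'
from h import *
c=cam("wrist"); f=lambda p: np.array(p,float)/4+[240,130]
g=onz(c,[f((310.5,230)),f((303.5,487)),f((307,358))],.119);print(g,np.arctan2(*(g[1]-g[0])[1::-1]))
g=onz(c,[f((81,292)),f((536,292)),f((308,520)),f((308,66))],.024);print(g,g[:2].mean(0),g[2:].mean(0))
p,R,o=tool(); e=np.array([0.4945,0.0145,.110-.019+.001])-p; print(p,R.T@e*1000)
E
```

```text
[[0.46302647 0.02113473 0.119     ]
 [0.52139214 0.00788609 0.119     ]
 [0.4915327  0.01466079 0.119     ]] -0.22321125046202114
[[ 0.47718039 -0.04945681  0.024     ]
 [ 0.50243632  0.07876357  0.024     ]
 [ 0.55662966  0.00122564  0.024     ]
 [ 0.42784184  0.02683005  0.024     ]] [0.48980835 0.01465338 0.024     ] [0.49223575 0.01402784 0.024     ]
[0.49345086 0.01779168 0.29745676] [205.4564124   -3.04974475   1.6663108 ]
```

Emit:
play_rows --deltas '[[[20,-3.3,0,0.015,0,0,50],[40,0,0,0,0,0,50],[45,0,0,0,0,0,50],[40,0,0,0,0,0,50],[30,0,0,0,0,0,50],[20,0,0,0,0,0,50],[10,0,0,0,0,0,50],[0,0,0,0,0,0,50]]]' --grip_force 30

```text
time_s: 12.35
ee_pos: [0.4925, 0.0145, 0.0917]
eef_rot: [-2.984, 1.569, 3.092]
force: [0.3, -0.2, 0.3]
grip_width: 0.0503
```

```bash
python3 - <<'E'
from h import *
p,R,o=tool(); print(p,o["force"],R.round(3))
cam("wrist","w12")
zoom(cam("side"),260,210,100,100,5,"d12")
E
```

```text
[0.49248389 0.01448951 0.09172294] [ 0.34752017 -0.20947125  0.28656693] [[-0.002  0.206  0.979]
 [ 0.     0.979 -0.206]
 [-1.    -0.    -0.002]]
```

View pics/w12.png

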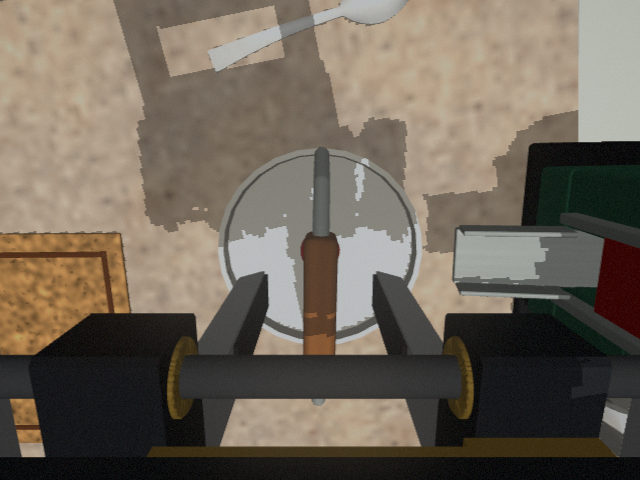

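View pics/d12.png

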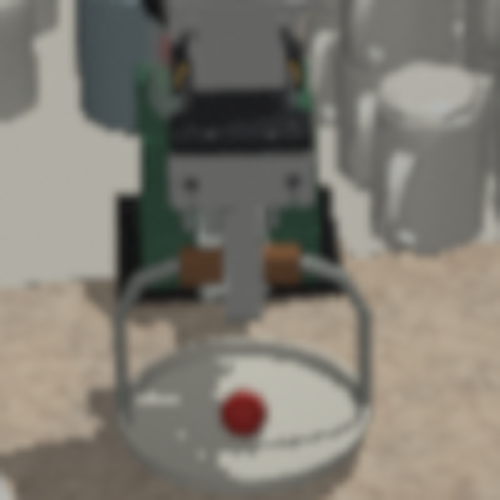

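Emit:
play_rows --deltas '[[[0,0,0,0,0,0,36],[0,0,0,0,0,0,24],[0,0,0,0,0,0,18],[0,0,0,0,0,0,14],[0,0,0,0,0,0,8],[0,0,0,0,0,0,8],[0,0,0,0,0,0,8],[-0.5,0,0,0,0,0,8],[-1,0,0,0,0,0,8],[-1.5,0,0,0,0,0,8]]]' --grip_force 35

```text
time_s: 13.45
ee_pos: [0.4927, 0.0145, 0.0953]
eef_rot: [-3.075, 1.57, 3.002]
force: [-0.0, 0.2, -2.8]
grip_width: 0.014
```

Emit:
play_rows --deltas '[[[-2,0,0,0,0,0,8],[-3,0,0,0,0,0,8],[-4,0,0,0,0,0,8],[-5,0,0,0,0,0,8],[-5,0,0,0,0,0,8],[-5,0,0,0,0,0,8],[-4,0,0,0,0,0,8],[-3,0,0,0,0,0,8],[-2,0,0,0,0,0,8],[-1,0,0,0,0,0,8]]]'

```text
time_s: 14.45
ee_pos: [0.4929, 0.0145, 0.1296]
eef_rot: [0.391, 1.571, 0.185]
force: [-0.5, 0.3, -1.9]
grip_width: 0.0135
```

```bash
python3 - <<'E'
from h import *
p,R,o=tool(); print(p,o["force"],o["grip_width"],R.round(3))
cam("wrist","w13")
zoom(cam("side"),260,190,100,110,5,"d13"); zoom(cam("scene"),260,220,100,110,5,"s13")
E
```

```text
[0.49287334 0.01446165 0.12960252] [-0.51247308  0.33568101 -1.91933703] 0.013512621889802056 [[ 0.     0.204  0.979]
 [ 0.     0.979 -0.204]
 [-1.     0.     0.   ]]
```

View pics/d13.png

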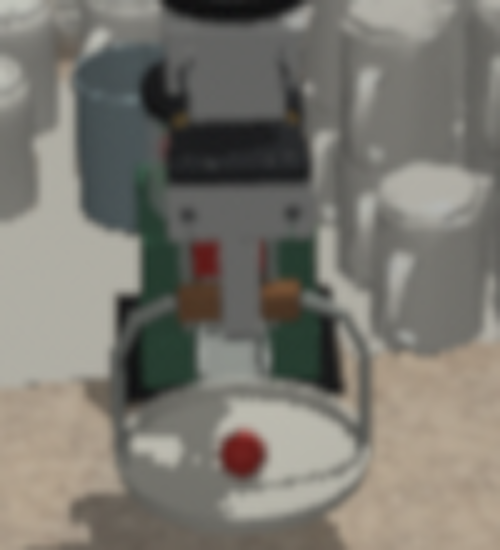

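View pics/s13.png

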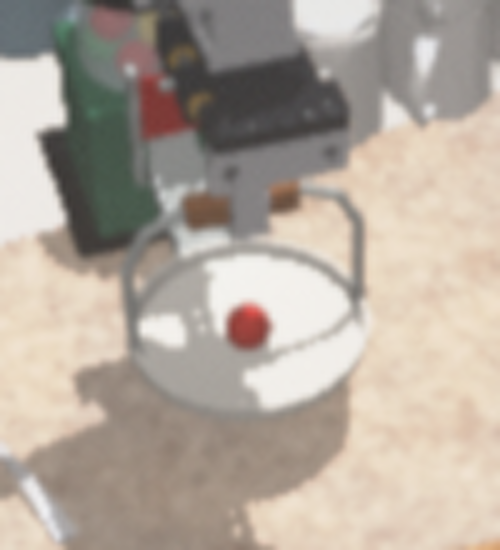

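View pics/w13.png

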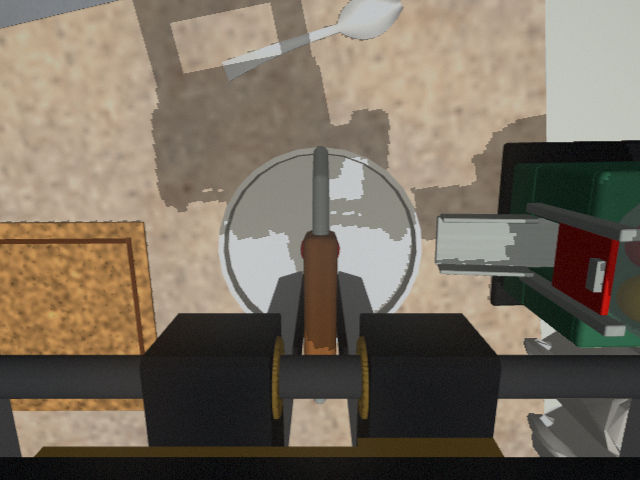

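Emit:
play_rows --deltas '[[[-1,0,0,0,0,0,8],[-2.5,0,0,0,0,0,8],[-5,0,0,0,0,0,8],[-7,0,0,0,0,0,8],[-9,0,0,0,0,0,8],[-10,0,0,0,0,0,8],[-10,0,0,0,0,0,8],[-8,0,0,0,0,0,8],[-6,0,0,0,0,0,8],[-4,0,0,0,0,0,8]]]'

```text
time_s: 15.6
ee_pos: [0.4929, 0.0144, 0.1926]
eef_rot: [0.111, 1.57, -0.094]
force: [0.8, -0.2, -1.4]
grip_width: 0.0138
```

Emit:
play_rows --deltas '[[[-2,0,0,0,0,0,8],[-0.5,0,0,0,0,0,8],[0,-1,0.3,0,0,0,8],[0,-2.9,0.8,0,0,0,8],[0,-5.8,1.6,0,0,0,8],[0,-8.7,2.4,0,0,0,8],[0,-11.6,3.1,0,0,0,8],[0,-14.5,3.9,0,0,0,8],[0,-17.4,4.7,0,0,0,8],[0,-19.8,5.4,0,0,0,8]]]'

```text
time_s: 16.6
ee_pos: [0.4978, -0.0716, 0.1945]
eef_rot: [-0.591, 1.571, -0.797]
force: [0.1, 0.1, -2.3]
grip_width: 0.0139
```

Emit:
play_rows --deltas '[[[0,-19.8,5.4,0,0,0,8],[0,-19.8,5.4,0,0,0,8],[0,-19.8,5.4,0,0,0,8],[0,-19.8,5.4,0,0,0,8],[0,-19.8,5.4,0,0,0,8],[0,-19.8,5.4,0,0,0,8],[0,-19.8,5.4,0,0,0,8],[0,-17.4,4.7,0,0,0,8],[0,-14.5,3.9,0,0,0,8],[0,-11.6,3.1,0,0,0,8]]]'

```text
time_s: 17.6
ee_pos: [0.509, -0.2598, 0.1943]
eef_rot: [2.798, 1.571, 2.592]
force: [-0.3, 0.4, -2.7]
grip_width: 0.0135
```

Emit:
play_rows --deltas '[[[0,-8.7,2.4,0,0,0,8],[0,-5.8,1.6,0,0,0,8],[0,-2.9,0.8,0,0,0,8],[0,-1,0.3,0,0,0,8],[0,0,0,0,0,0,8],[0,0,0,0,0,0,8]]]'

```text
time_s: 18.2
ee_pos: [0.5104, -0.2772, 0.1945]
eef_rot: [-0.186, 1.571, -0.391]
force: [-0.2, -0.3, -2.3]
grip_width: 0.0141
```

```bash
python3 - <<'E'
from h import *
p,R,o=tool(); print(p,o["force"],o["grip_width"],R.round(3),o["qpos"])
cam("wrist","w14")
zoom(cam("side"),260,220,180,200,3,"d14"); zoom(cam("scene"),280,250,160,190,3,"s14")
E
```

```text
[ 0.51043925 -0.27715086  0.19452251] [-0.22535308 -0.34841807 -2.2842041 ] 0.014056707161779529 [[ 0.     0.204  0.979]
 [-0.     0.979 -0.204]
 [-1.    -0.     0.   ]] [-5.60486290e-01  3.77145163e-01  1.44385856e+00  1.02805547e-05
  1.32053071e+00 -1.92589606e+00]
```

View pics/d14.png

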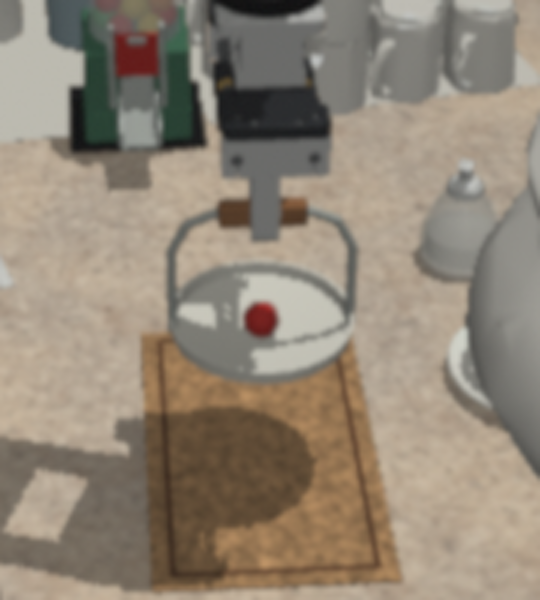

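View pics/s14.png

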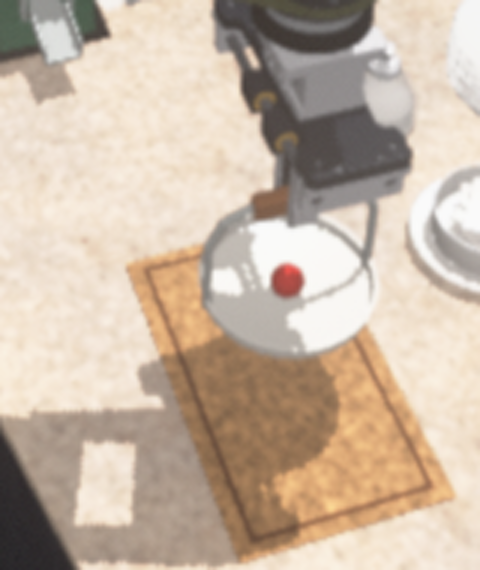

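View pics/w14.png

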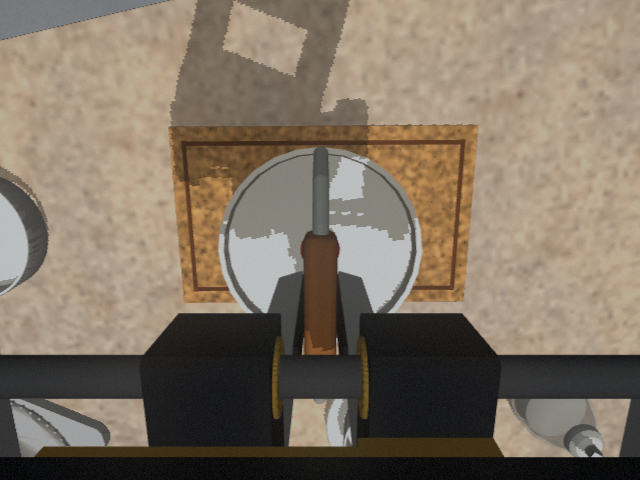

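```bash
python3 - <<'E'
from h import *
c=cam("wrist")
m=onz(c,[(169.5,126),(478.5,125),(465,302.5),(184,303)],.003);print(m.round(4),m.mean(0))
for i in range(4): v=m[(i+1)%4]-m[i]; print(np.hypot(*v[:2]),np.arctan2(v[1],v[0]))
E
```

```text
[[ 0.4002 -0.3931  0.003 ]
 [ 0.4561 -0.1209  0.003 ]
 [ 0.6235 -0.1533  0.003 ]
 [ 0.5667 -0.4285  0.003 ]] [ 0.51162487 -0.27394368  0.003     ]
0.2778574040691093 1.3684526551610456
0.17052142186467406 -0.19085538343031286
0.28096987790783234 -1.774112508217005
0.17024083044786859 2.932473911343204
```

Emit:
play_rows --deltas '[[[0,0.5,0,0.02,0,0,8],[0,1,0,0.05,0,0,8],[0,0,0,0.08,0,0,8],[0,0,0,0.11,0,0,8],[0,0,0,0.131,0,0,8],[0,0,0,0.131,0,0,8],[0,0,0,0.131,0,0,8],[0,0,0,0.131,0,0,8],[0,0,0,0.131,0,0,8],[0,0,0,0.131,0,0,8]]]'

```text
time_s: 19.4
ee_pos: [0.5107, -0.2759, 0.1944]
eef_rot: [2.135, 1.571, 0.877]
force: [0.4, -0.7, -2.5]
grip_width: 0.0138
```

Emit:
play_rows --deltas '[[[0,0,0,0.131,0,0,8],[0,0,0,0.131,0,0,8],[0,0,0,0.11,0,0,8],[0,0,0,0.08,0,0,8],[0,0,0,0.05,0,0,8],[0,0,0,0.02,0,0,8],[0,0,0,0,0,0,8],[0,0,0,0,0,0,8],[0,0,0,0,0,0,8],[0,0,0,0,0,0,8]]]'

```text
time_s: 20.4
ee_pos: [0.5107, -0.276, 0.1945]
eef_rot: [0.953, 1.571, -0.821]
force: [0.0, 0.3, -2.0]
grip_width: 0.0138
```

```bash
python3 - <<'E'
from h import *
p,R,o=tool(); print(p,o["force"],o["grip_width"],R.round(3),o["qpos"],np.arctan2(R[1,1],R[0,1]))
cam("wrist","w15")
zoom(cam("side"),260,220,180,200,3,"d15"); zoom(cam("scene"),280,250,160,190,3,"s15")
E
```

```text
[ 0.51072195 -0.2760216   0.19445753] [ 0.00304956  0.2917648  -2.01336044] 0.0137745185030471 [[ 0.     0.98  -0.201]
 [-0.    -0.201 -0.98 ]
 [-1.     0.     0.   ]] [-5.58565353e-01  3.76559605e-01  1.44481349e+00 -1.31166086e-05
  1.32017221e+00 -3.55990504e-01] -0.20257159579810471
```

View pics/d15.png

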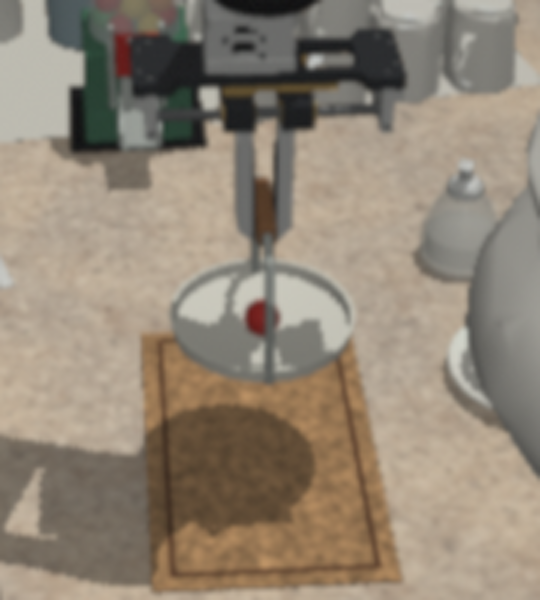

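View pics/s15.png

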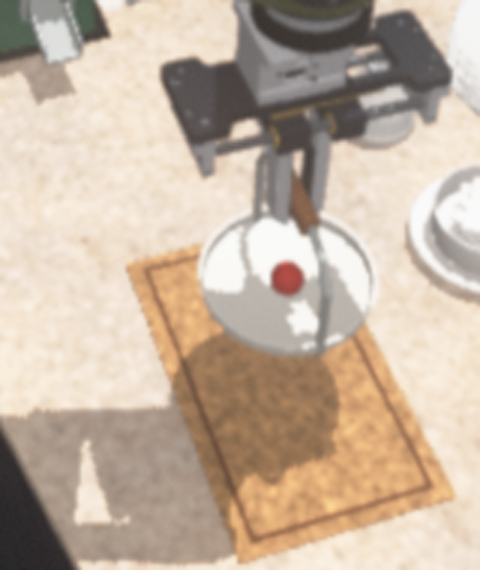

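View pics/w15.png

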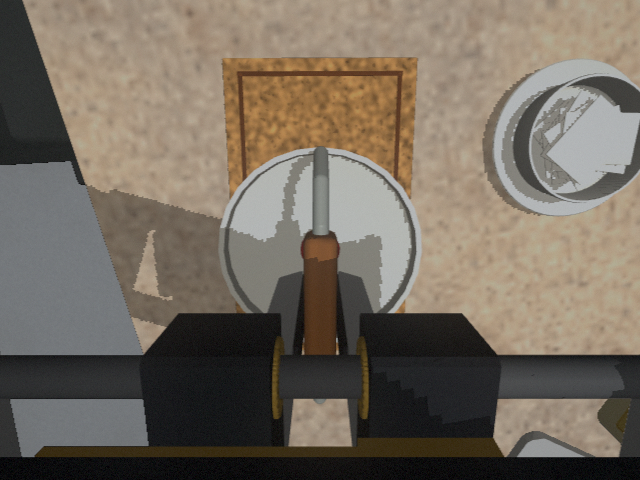

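```bash
python3 - <<'E'
from h import *
P=[];U=[]
for n in ("scene","side"):
    c=cam(n); im=c["img"].astype(int); m=((im[...,0]>90)&(im[...,1]<70)&(im[...,2]<70)).astype(np.uint8); m[:300]=0 if n=="side" else m[:300]
    n_,l,st,ce=cv2.connectedComponentsWithStats(m); u0=proj(c,[(.511,-.276,.122)])[0]
    i=min(range(1,n_),key=lambda i:np.hypot(*(ce[i]-u0))); print(n,u0,ce[i],st[i])
    P.append(c["K"]@np.c_[c["R"],c["t"]]); 
    uv=ce[i] if n=="scene" else np.array([260+262/3,220+318/3]); U.append(uv)
X=cv2.triangulatePoints(P[0],P[1],U[0].reshape(2,1),U[1].reshape(2,1)); print((X[:3]/X[3]).ravel())
p,R,o=tool(); print(o["time_s"],p,np.abs(o["joint_vel"]).max())
E
```

```text
scene [375.68274753 341.93201986] [294.60215054 241.01075269] [289 235  12  11  93]
side [347.5609579  325.00205281] [345.37931034 325.79310345] [342 321   7  11  58]
[ 1.40473587  2.48787728 -2.04988365]
20.65 [ 0.51070462 -0.27602434  0.19444351] 0.001984369545444494
```

```bash
python3 -c "
from station import hand_in; print(hand_in())"
```

```text
the job is handed in; nothing more can be done
None
```

I turned the crank clockwise about 560°, to roughly 10.85 rad by my estimate. The red sweet rolled down the chute into the dish. I then picked the dish up by its wooden grip, carried it level over the mat, turned it a quarter turn clockwise, and handed in at about 20.7 s while still holding it.

**Final position:** The TCP is at (0.511, -0.276) m. The mat's middle measured (0.510 to 0.512, -0.274 to -0.277), and the handle is within about 0.01 rad of the mat's long side. The dish's underside is about 0.10 m above the mat. The tool points straight down, the arm is still, and the grip is closed at 13.8 mm under 35 N.

**Sweet:** It lay in the middle of the dish in every picture, though I took none during the moves themselves. In the scene and side views it sits within 1 to 2 px of where a sweet in the middle of a level dish would appear.

**Disagreements and a failed check:**
- The two mat-centre measurements differed by about 3.5 mm, so I aimed between them.
- My automatic two-view position for the sweet failed because it locked onto the wrong red patch in the scene view. I used sweet positions read by eye from the saved pictures instead.

**Forces and bystanders:** The forces I read never went above about 7 N. I did not go near any of the bystanders and saw none of them move.

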